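# Load the jar shaker and start it

### The arm

A 7-joint arm with a two-finger parallel gripper is mounted at the origin on a cart in front of the work surface, level with it; the furniture and walls round the work are solid. World frame = base frame: x ahead of the robot, y to its left, z up, the work surface at z = 0. Lengths are in m, angles in degrees, forces in N, time in s.
With the tool pointing down it reaches from about 0.4 to 0.9 m from the base axis. Payload 5.6 kg.
Tool frame: the origin (TCP) lies on the centre line of the jaws, within the pads' length; the fingertips stand 19 mm ahead of it and the grasp point (between the pads) is the TCP (arm.tips_ahead is the distance from the TCP to the fingertips, in m); z points along the fingers, y is the line along which they close (so a half turn about z gives the same grasp; the last joint's range is limited). The gripper opens to 92 mm and grips with 3 to 60 N. Pads are 20 mm wide; open, the fingers measure 128 mm over their backs; the gripper's body (75 mm by 189 mm) begins 69 mm behind the grasp point.
Start: joints at [-68.87, 26.786, -0.665, 91.828, 0.344, 61.387, -3.226], TCP at [0.26, 0.596, 0.234] pointing down, gripper open.
Joint ranges: [-144.91, 144.91], [-17.63, 115.5], [-89.93, 88.59], [15.96, 139.68], [-74.01, 254.01], [8.47, 105.57], [-167.45, 167.45]. Speed limits (degrees/s): [147.25, 147.25, 180, 180, 180, 180, 180].

### API

Orientations are given as a 3x3 rotation matrix whose columns are the frame's x, y, z axes.
In Python, from workcell import arm, viewer gives the robot as it stands. The module is installed in compiled form; this text tells all that it offers.
- The arm moves only by the tool drive_tool, never from a script. Its argument "series" is one flat list of numbers, 7 for each row, row after row: the shift along the tool's x, y, z in units of 0.15 m (1.0 is 0.15 m), then the turn, a rotation vector about the tool's x, y, z in units of 0.5 rad (1.0 is 0.5 rad), then the opening, from -1 (shut) to 1 (fully open). In form: [tx, ty, tz, rx, ry, rz, jaw, tx, ty, tz, rx, ry, rz, jaw, ...]. A call has 1 to 12 rows; each row shifts and turns the commanded pose from where the row before left it, along the tool's axes as they then stand; what a row does not reach is not made up. A row lasts 1/10 s, in which the tool goes at most 50 mm and 8.59 degrees, less where a joint would pass 70% of its speed; a pose out of reach is approached as far as the arm can. A call with a number of a shift or a turn outside -1 to 1 is refused whole. A call with a gripper value outside its range is refused whole. The fingers move at their own pace and stop on an object; "grip_force" is the grip in N (left out, the last holds). Time passes only in rows, so rows that do not move let the fingers close. It gives the time, the measured TCP pose, the force, the opening and the grip force at its end, in the units of the state.
- arm.observe(): the state, without advancing time (a new reading comes with each control period).
- viewer.camera(name): name is "scene" or "side" or "wrist"; returns (picture, depth): 400x640x3 uint8, blue, green, red; 400x640 float32, m along the optical axis (not along the pixel's ray), 0 where there is no reading.
- viewer.calibration(name): a dict with "intrinsics" (3x3 intrinsics, pixels), "rvec" (rotation vector, rad) and "tvec" (3), from world to camera coordinates, as OpenCV has them; the wrist camera has in their place "hand_eye" (4x4, takes a point from camera to tool coordinates, whose origin is the TCP and whose axes are the flange's). Camera axes: x right, y down, z forward; pixel columns grow to the right and rows downward; lengths in m; the calibration is good to about 2 mm. The wrist camera is an equidistant fisheye: a pixel r from the principal point sees the ray r / f radians off the axis. A picture is of the moment at which its call begins: read the wrist's pose just before it. calibration takes no time and is no camera call.
- arm.hand_in(): hands the job in; it is judged then, once.
The state is a dict: "t": time; "qpos": joint angles; "qvel": joint speeds; "joint_efforts": joint torques, N m; "position": TCP position; "eef_rot": TCP orientation; "contact_force": force on the tool from outside, world axes, zero at the start; "wrist_torque": the same for the moment, N m; "gripper_width": opening from 0.0 (shut) to 1.0 (fully open); "grip_force": force on a finger pad.
Only numpy, scipy, OpenCV 4.12 (cv2) and the standard library are available. Lean on these libraries where they do the work, as an engineer would, in place of code of your own. Each camera call takes 0.05 s, during which the arm holds its last target. There are 200 camera calls.

### The job

Get the jar shaker ready and start it: slide the transport lock to its stop so that its bar is fully clear of the tray, stand the taller of the two jars (the narrower one) upright in the tray and let go of it, then slide the jar-size grip all the way to the stop at the long mark. Only when all that is done, pull the start knob fully up and let it spring back to rest. Leave the other jar and the wooden block by the jars where they are.

Things in the scene. Friction and masses are not known exactly. Their poses are not given: they have to be found in the camera images.
- shaker: The jar shaker: a grey box fixed to the bench, 190 mm deep (its x, pointing away from the robot at yaw 0) by 330 mm wide (its y, to the left) with a bright flat top panel 60 mm above the bench; it may stand turned by up to 0.3 rad. Origin: centre of its underside. Everything on it lies in this frame, in mm: tray centred at (35, 30), lock slot along y at x = -60, size slot along x at y = -70, start knob at (-30, -135).
- tray_floor (a point): Centre of the tray's floor, 68 mm above the bench (8 mm above the panel); axes as the shaker. The tray is a shallow square aluminium pan, 76 mm inside, 84 mm outside, rim 12 mm above its floor.
- lock_slide (a joint): Transport lock: a grip in the slot along the shaker's front edge, carrying a flat steel bar that reaches back across the tray, so that no jar can go in. Value in m: 0 = bar over the middle of the tray, grows as the grip slides along the shaker's +y (left), 0.075 = end stop, bar wholly beside the tray. It starts at 0 to 0.02. About 2 N of friction; it stays where it is left.
- lock_grip (a point): Point to hold the lock grip: on its middle, 32 mm above the panel; axes as the shaker. The grip is an upright block 22 mm along its travel (y), 34 mm across (x), its top 45 mm above the panel. The bar (12 mm wide, from 24 to 34 mm above the panel) leaves its far (+x) side, 17 mm from the middle, and ends 129 mm from the middle.
- size_slide (a joint): Jar-size selector: the grip without a bar, in the slot right of the tray. Value in m: 0 = near stop (short mark on the panel), grows as it slides along the shaker's +x, 0.080 = far stop (long mark, 44 mm). It starts at 0 to 0.05. About 2 N of friction; it stays where it is left.
- size_grip (a point): Point to hold the size grip: on its middle, 32 mm above the panel; axes as the shaker. An upright block 22 mm along its travel (x), 34 mm across (y), its top 45 mm above the panel.
- start_knob (a joint): Start knob's pull, in m: 0 = at rest, 0.015 = pulled fully up. A spring pulls it back: 2 N at rest, 6 N fully up; let go, it returns by itself.
- knob_grip (a point): Point to hold the start knob: on its axis, 32 mm above the panel while at rest. A round black head 33 mm in diameter, from 18 to 45 mm above the panel, on a thinner neck; it moves straight up.
- flux_jar: The jar to be shaken: dark glass with a screw cap, closed, the taller and narrower of the two jars: 54 mm diameter, 74 mm tall (cap 48 mm, the top 10 mm), about 0.1 to 0.2 kg. Origin: centre of its underside; z up. Stands on the bench left of the shaker, in the nearer or the farther of two places.
- patina_jar: The other jar, to be left alone: squat, 60 mm diameter, 61 mm tall. Origin: centre of its underside. Stands in the other of the two places.
- setting_block: Bystander: wooden block 32 x 60 x 22 mm, left of the jars. Origin: centre of its underside.
Mind the look-alikes: they are no part of the job. What is shaped like the flux_jar but orange is not meant.

How it is judged (in metres and radians):
On the way, in this order (a step that is already met when the one before it is completed fails the run):
1. the transport lock is slid to its stop, clear of the tray (value of joint lock_slide above 0.071 m), for 0.1 s.
2. the taller jar stands upright in the tray and is let go (horizontal distance between flux_jar and tray_floor below 0.022 m and z of flux_jar in the frame of tray_floor between -0.005 and 0.005 m and angle between flux_jar's own z axis and vertical below 0.12 rad and contact force between the fingers and flux_jar below 0.1 N), for 0.2 s.
3. the size grip is at the far stop, at the long mark (value of joint size_slide above 0.076 m), for 0.1 s.
4. the start knob is pulled up (value of joint start_knob above 0.011 m), for 0.05 s.
At the end, for the whole second after the job is handed in: The lock is within 4 mm of its end stop, the taller jar stands upright (within 0.12 rad) and still on the tray's floor inside the rim, the size grip is within 4 mm of the stop at the long mark, and the start knob, having been pulled up by more than 11 mm, is back at rest (within 2 mm) (value of joint lock_slide above 0.071 m and horizontal distance between flux_jar and tray_floor below 0.022 m and z of flux_jar in the frame of tray_floor between -0.005 and 0.005 m and angle between flux_jar's own z axis and vertical below 0.12 rad and value of joint size_slide above 0.076 m and value of joint start_knob below 0.002 m and linear speed of flux_jar below 0.02 m/s); the robot touches nothing.
It fails at once if the start knob is pulled up (by 8 mm) before the lock is off, the jar is in the tray and the size is set (value of joint start_knob above 0.008 m and (not (value of joint lock_slide above 0.071 m) or not (horizontal distance between flux_jar and tray_floor below 0.022 m and z of flux_jar in the frame of tray_floor between -0.005 and 0.005 m and angle between flux_jar's own z axis and vertical below 0.12 rad) or not (value of joint size_slide above 0.076 m))).
It fails at once if the other jar is moved more than 30 mm (distance of patina_jar from where it was at the start of the episode above 0.03 m).
It fails at once if the wooden block is moved more than 30 mm (distance of setting_block from where it was at the start of the episode above 0.03 m).
It also fails if it takes over 64 s, if anything falls off the work surface, if the arm or the gripper's body presses on something with over 40 N, if the wrist force passes 120 N, or if a joint passes its speed limit or range.

## Working session

There is one attempt and no reset: what is moved stays moved. The work goes in short steps, Python scripts to look and compute and a tool call to move; the robot and the scene stay as the last step left them, time stands still between calls to the robot, and variables do not carry over. Pictures are saved under pics/ and viewed, at most 10 in all, crops included, and the job is handed in when it is done.

Besides the shell and the picture viewer there is one more tool, called after ">>>" as a command line: name --argument value ..., lists and objects as JSON in quotes. drive_tool: Moves the arm, as the interface text tells. Shifts and turns lie within -1 to 1; 1 stands for 0.15 m of shift or 0.5 rad of turn. Its arguments: {"type":"object","properties":{"series":{"type":"array","items":{"type":"number","minimum":-1,"maximum":1}},"grip_force":{"type":"number"}},"required":["series"]}

```bash
mkdir -p pics
python3 - <<'E'
from workcell import arm, viewer
import cv2,numpy as np
s=arm.observe(); print(s['t'],s['position'],s['eef_rot'],s['gripper_width'])
for n in ("scene","side"):
    p,d=viewer.camera(n); cv2.imwrite(f'pics/{n}0.png',p); np.save(f'{n}0.npy',d); print(n,viewer.calibration(n))
print(viewer.calibration("wrist"))
E
```

```text
0.0 [0.26003436 0.59511489 0.2326454 ] [[-9.16370314e-01  4.00331270e-01 -5.67973982e-04]
 [ 4.00331640e-01  9.16368747e-01 -1.70216619e-03]
 [-1.60956745e-04 -1.78719252e-03 -9.99998390e-01]] 1.0015429451985858
scene {'intrinsics': array([[398.12476471,   0.        , 321.12039425],
       [  0.        , 398.12476471, 198.54301901],
       [  0.        ,   0.        ,   1.        ]]), 'rvec': array([ 2.24486101, -0.98086925,  0.38392191]), 'tvec': array([-0.31993718,  0.3388795 ,  0.87172329])}
side {'intrinsics': array([[456.57245747,   0.        , 324.05825004],
       [  0.        , 456.57245747, 190.58036407],
       [  0.        ,   0.        ,   1.        ]]), 'rvec': array([ 1.94039783, -0.23912422,  0.17648037]), 'tvec': array([-0.45474868,  0.14070991,  1.05094977])}
{'intrinsics': array([[309.70691629,   0.        , 321.44598795],
       [  0.        , 309.70691629, 197.70964034],
       [  0.        ,   0.        ,   1.        ]]), 'hand_eye': array([[ 1.31572743e-04, -9.67693753e-01, -2.52128505e-01,
         7.04683772e-02],
       [ 9.99999988e-01,  1.48003310e-04, -4.62031710e-05,
        -4.00167084e-04],
       [ 8.20263731e-05, -2.52128496e-01,  9.67693761e-01,
        -1.52963419e-01],
       [ 0.00000000e+00,  0.00000000e+00,  0.00000000e+00,
         1.00000000e+00]])}
```

View pics/scene0.png

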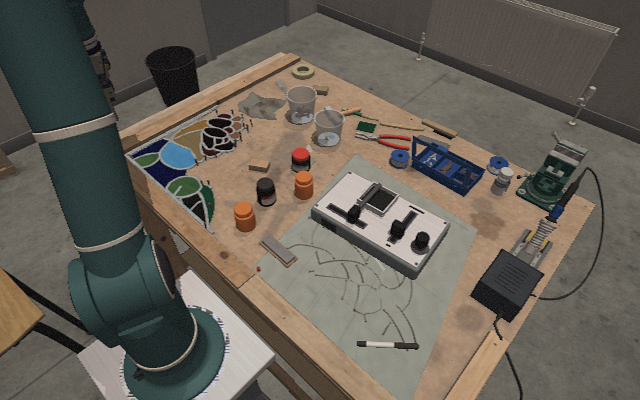

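View pics/side0.png

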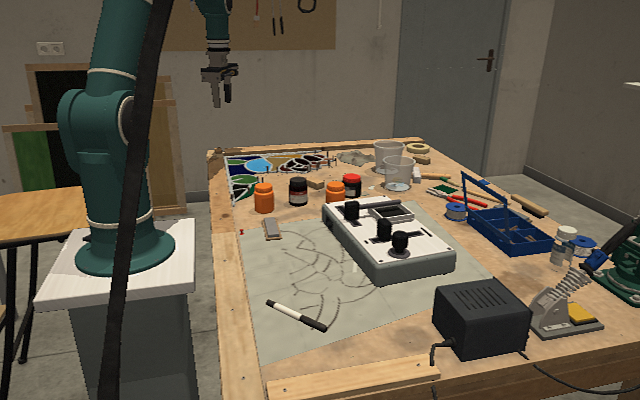

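The dark jar with the black cap at scene (265,192) is the flux jar and the red-capped squat one at (300,160) is the patina jar. The orange look-alikes are at (245,217) and (304,185). The shaker is around (380,220), with the lock grip at (354,213), size grip at (398,229) and knob at (421,241).

```bash
cat > h.py <<'E'
import cv2,numpy as np
from workcell import arm,viewer
def cloud(n,d):
    c=viewer.calibration(n);K=c['intrinsics'];R=cv2.Rodrigues(c['rvec'])[0]
    v,u=np.mgrid[:400,:640]
    P=np.stack([(u-K[0,2])/K[0,0]*d,(v-K[1,2])/K[1,1]*d,d],-1)
    P=(P-c['tvec'])@R
    P[d==0]=np.nan
    return P
E
python3 - <<'E'
from h import *
for n in ("scene","side"):
    d=np.load(n+'0.npy');im=cv2.imread(f'pics/{n}0.png');P=cloud(n,d)
    m=(abs(P[...,2]-.06)<.006)&(im.min(-1)>140)
    k,l,st,_=cv2.connectedComponentsWithStats(cv2.morphologyEx(m.astype(np.uint8),cv2.MORPH_CLOSE,np.ones((5,5))))
    i=1+np.argmax(st[1:,4]);q=P[m&(l==i)]
    r=cv2.minAreaRect((q[:,:2]*1000).astype(np.float32));print(n,'panel z',np.median(q[:,2]),r)
    # clusters of tall things
    box=cv2.boxPoints(r)
    for (lo,hi,name) in ((.015,.12,'obj'),(.09,.13,'grips')):
        m=(P[...,2]>lo)&(P[...,2]<hi)&(P[...,0]>.3)&(P[...,0]<.95)&(abs(P[...,1])<.6)
        k,l,st,ce=cv2.connectedComponentsWithStats(m.astype(np.uint8))
        for i in range(1,k):
            if st[i,4]<25: continue
            q=P[l==i];print(name,ce[i].round(),st[i,4],'min',np.percentile(q,2,0).round(3),'max',np.percentile(q,98,0).round(3),'col',np.median(im[l==i],0))
E
```

```text
scene panel z 0.059128622073123534 ((581.251220703125, -111.8272705078125), (179.41757202148438, 317.99212646484375), 5.259799957275391)
obj [302. 102.] 883 min [0.748 0.343 0.018] max [0.94  0.448 0.098] col [ 98. 108. 120.]
obj [273. 101.] 29 min [0.75  0.513 0.015] max [0.794 0.537 0.02 ] col [78. 85. 95.]
obj [257. 105.] 51 min [0.677 0.532 0.015] max [0.762 0.558 0.027] col [79. 86. 95.]
obj [330. 124.] 893 min [0.723 0.193 0.017] max [0.928 0.299 0.09 ] col [103. 113. 125.]
obj [445. 171.] 896 min [ 0.821 -0.233  0.015] max [ 0.937 -0.043  0.113] col [55. 37. 27.]
obj [302. 172.] 789 min [0.507 0.099 0.018] max [0.626 0.23  0.075] col [ 49.  64. 118.]
obj [400. 156.] 224 min [ 0.813 -0.029  0.016] max [0.867 0.024 0.032] col [122.  73.  53.]
obj [259. 163.] 153 min [0.492 0.278 0.016] max [0.539 0.333 0.024] col [107. 138. 171.]
obj [502. 181.] 408 min [ 0.903 -0.316  0.019] max [ 0.946 -0.279  0.098] col [79.  83.5 90. ]
obj [381. 223.] 7842 min [ 0.476 -0.278  0.021] max [0.668 0.036 0.103] col [141.  146.  154.5]
obj [266. 190.] 433 min [0.414 0.158 0.017] max [0.46  0.204 0
[... 2055 characters left out ...]
 [0.847 0.447 0.1  ] col [115. 137. 149.]
grips [464. 185.] 53 min [ 0.818 -0.056  0.091] max [ 0.829 -0.039  0.128] col [55. 35. 20.]
grips [367. 204.] 269 min [ 0.501 -0.086  0.09 ] max [ 0.641 -0.061  0.106] col [41. 42. 45.]
grips [506. 213.] 71 min [ 0.818 -0.232  0.093] max [ 0.828 -0.216  0.128] col [56. 37. 24.]
grips [384. 224.] 155 min [ 0.542 -0.203  0.09 ] max [ 0.564 -0.172  0.107] col [20. 20. 20.]
grips [567. 230.] 159 min [ 0.907 -0.314  0.09 ] max [ 0.941 -0.279  0.098] col [176. 203. 209.]
grips [400. 237.] 187 min [ 0.548 -0.266  0.091] max [ 0.577 -0.239  0.107] col [20. 19. 20.]
grips [584. 271.] 565 min [ 0.789 -0.475  0.091] max [ 0.842 -0.443  0.129] col [73. 60. 65.]
```

Run:
```python
from h import *
from scipy.optimize import least_squares
for n in ("scene","side"):
    d=np.load(n+'0.npy');P=cloud(n,d)
    def sel(x0,x1,y0,y1,z0,z1):
        q=P[(P[...,0]>x0)&(P[...,0]<x1)&(P[...,1]>y0)&(P[...,1]<y1)&(P[...,2]>z0)&(P[...,2]<z1)];return q
    for nm,b in dict(lock=(.48,.53,-.1,-.04,.1,.11),size=(.52,.6,-.22,-.15,.1,.11),knob=(.52,.6,-.29,-.22,.1,.11)).items():
        q=sel(*b); print(n,nm,len(q),'z',np.median(q[:,2]).round(4),cv2.minAreaRect((q[:,:2]*1000).astype(np.float32)))
    q=sel(.525,.66,-.1,-.04,.087,.1);print('bar',cv2.fitLine(q[:,:2].astype(np.float32),cv2.DIST_HUBER,0,.01,.01).ravel(),q.min(0),q.max(0))
    q=sel(.54,.7,-.16,-.02,.076,.083);print('rim',len(q),cv2.minAreaRect((q[:,:2]*1000).astype(np.float32)))
    # jars: circle fit on sides
    for nm,b,r in (('flux',(.39,.48,.13,.23),.027),('orange1',(.29,.38,.1,.2),.027),('orange2',(.47,.56,.06,.15),.027),('patina',(.56,.66,.16,.26),.03)):
        q=sel(*b,.012,.05);
        f=least_squares(lambda c:np.hypot(q[:,0]-c[0],q[:,1]-c[1])-r,q[:,:2].mean(0)+[.01,0],loss='soft_l1',f_scale=.002)
        t=sel(*b,.055,.09)
        print(nm,len(q),f.x.round(4),'rms',np.sqrt(np.mean(f.fun**2)).round(4),'top',np.percentile(t[:,2],95).round(4),(t[t[:,2]>np.percentile(t[:,2],60)].mean(0)).round(4))
```

```text
scene lock 80 z 0.1031 ((514.2695922851562, -74.82962036132812), (31.393312454223633, 19.482507705688477), 1.1433379650115967)
scene size 90 z 0.1035 ((552.9537963867188, -186.1846466064453), (22.063390731811523, 31.8875732421875), 3.1938974857330322)
scene knob 113 z 0.1037 ((560.0164794921875, -251.55734252929688), (29.792173385620117, 28.915809631347656), 44.43974304199219)
bar [ 0.99392086  0.11009692  0.58809257 -0.06902391] [ 0.52698448 -0.08511597  0.08737815] [ 0.64334814 -0.0589819   0.0993702 ]
rim 150 ((612.3448486328125, -81.00572967529297), (87.45928192138672, 84.44158172607422), 4.810774326324463)
flux 168 [0.4407 0.1866] rms 0.0013 top 0.0744 [0.4386 0.1848 0.0735]
orange1 176 [0.3391 0.1598] rms 0.001 top 0.0746 [0.3366 0.1587 0.0735]
orange2 170 [0.5339 0.1259] rms 0.0013 top 0.0753 [0.5323 0.1242 0.074 ]
patina 193 [0.6097 0.2117] rms 0.002 top 0.0625 [0.6063 0.2084 0.0615]
side lock 67 z 0.1044 ((514.7750854492188, -75.31845092773438), (20.82933807373047, 29.341352462768555), 88.40151977539062)
side size 84 z 0.1043 ((553.596923828125, -188.04330444335938), (19.63558578491211, 32.64469909667969), 1.9439040422439575)
side knob 116 z 0.1049 ((562.5977172851562, -252.25856018066406), (28.329402923583984, 30.94150161743164), 73.983154296875)
bar [ 0.99395657  0.10977408  0.57349265 -0.0729234 ] [ 0.52503716 -0.08450804  0.08703184] [ 0.64424863 -0.05429111  0.09926034]
rim 135 ((613.873779296875, -87.69941711425781), (84.94856262207031, 71.62939453125), 5.319517612457275)
flux 234 [0.4412 0.1884] rms 0.0019 top 0.0758 [0.4406 0.1846 0.0746]
orange1 248 [0.3395 0.1617] rms 0.0018 top 0.0759 [0.3388 0.1589 0.0748]
orange2 127 [0.5347 0.1274] rms 0.002 top 0.0756 [0.5345 0.1258 0.0747]
patina 212 [0.6096 0.2137] rms 0.0028 top 0.0634 [0.6062 0.2087 0.0625]
```

>>> drive_tool --series '[0,0,0,0,0,-0.256,0,0,0,0,0,0,-0.256,0,0,0,0,0,0,-0.256,0,0,0,0,0,0,-0.256,0,-0.08,-0.3,0,0,0,0,0,-0.08,-0.3,0,0,0,0,0,-0.08,-0.3,0,0,0,0,0,-0.08,-0.3,0,0,0,0,0,-0.08,-0.3,0,0,0,0,0,-0.08,-0.3,0,0,0,0,0,-0.08,-0.3,0,0,0,0,0,-0.08,-0.3,0,0,0,0,0]'

```text
t: 1.3
position: [0.3919, 0.2451, 0.2335]
eef_rot: [[-0.995, -0.1, -0.0], [-0.1, 0.995, -0.0], [0.0, -0.0, -1.0]]
contact_force: [0.9, 0.2, 0.2]
gripper_width: 0.5
grip_force: 0.0
```

>>> drive_tool --series '[-0.075,-0.276,0,0,0,0,0,-0.075,-0.276,0,0,0,0,0,-0.075,-0.276,0,0,0,0,0,-0.075,-0.276,0,0,0,0,0,-0.075,-0.276,0,0,0,0,0,-0.075,-0.276,0,0,0,0,0,-0.075,-0.276,0,0,0,0,0,-0.075,-0.276,0,0,0,0,0,0,0,0,0,0,0,0]'

```text
t: 2.2
position: [0.5152, -0.0797, 0.2336]
eef_rot: [[-0.996, -0.091, 0.001], [-0.091, 0.996, -0.003], [-0.001, -0.003, -1.0]]
contact_force: [0.5, 0.1, 0.1]
gripper_width: 0.501
grip_force: 0.0
```

```bash
cat >> h.py <<'E'
def wcloud(tag):
    s=arm.observe();p,d=viewer.camera('wrist');c=viewer.calibration('wrist');K=c['intrinsics']
    cv2.imwrite(f'pics/{tag}.png',p)
    v,u=np.mgrid[:400,:640];x=(u-K[0,2])/K[0,0];y=(v-K[1,2])/K[1,1];th=np.hypot(x,y)+1e-9
    k=np.tan(np.minimum(th,1.4))/th
    P=np.stack([x*k*d,y*k*d,d,np.ones_like(d)],-1)@c['hand_eye'].T
    W=P[...,:3]@np.array(s['eef_rot']).T+s['position'];W[(d==0)|(th>1.3)]=np.nan
    return s,p,W
E
python3 - <<'E'
from h import *
s,p,W=wcloud('w1');np.save('w1.npy',W);print(s['position'])
for nm,(a,b,c,d,z0,z1) in dict(lock=(.48,.533,-.11,-.04,.1,.11),size=(.52,.6,-.22,-.15,.1,.11),knob=(.52,.6,-.29,-.22,.1,.11),rim=(.54,.7,-.16,-.02,.076,.083)).items():
    q=W[(W[...,0]>a)&(W[...,0]<b)&(W[...,1]>c)&(W[...,1]<d)&(W[...,2]>z0)&(W[...,2]<z1)]
    if len(q)>5: print(nm,len(q),np.median(q[:,2]).round(4),cv2.minAreaRect((q[:,:2]*1000).astype(np.float32)))
E
```

```text
[ 0.51518212 -0.07970559  0.23355316]
lock 765 0.1063 ((516.2666625976562, -72.42121124267578), (33.73622131347656, 22.724365234375), 4.7925872802734375)
size 631 0.1063 ((552.1654052734375, -184.07723999023438), (21.012802124023438, 33.24139404296875), 5.723616123199463)
knob 615 0.1066 ((561.7801513671875, -247.8682403564453), (31.6557559967041, 30.66050910949707), 7.660441875457764)
rim 595 0.0815 ((604.3748779296875, -79.23980712890625), (70.65837097167969, 84.40442657470703), 4.606455326080322)
```

View pics/w1.png

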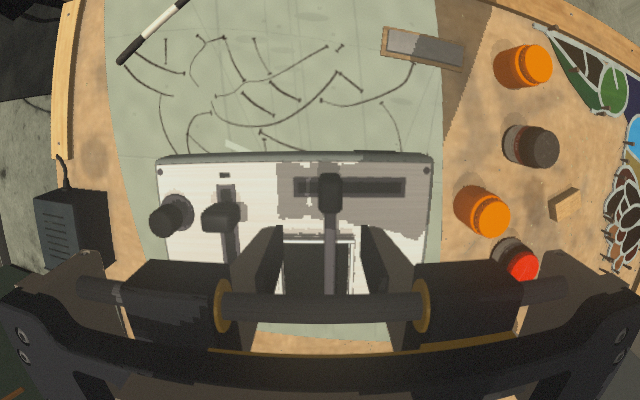

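The wrist view shows the lock grip at (331,190) with its bar running over the tray, the size grip at (222,215) and the knob at (172,215). All of it agrees with the other two views, so I'll descend on the lock.

>>> drive_tool --series '[0,0.035,0.15,0,0,0,0,0,0,0.25,0,0,0,0,0,0,0.25,0,0,0,0,0,0,0.2,0,0,0,0,0,0,0.09,0,0,0,0,0,0,0,0,0,0,-1,0,0,0,0,0,0,-1,0,0,0,0,0,0,-1,0,0,0,0,0,0,-1,0,0,0,0,0,0,-1]' --grip_force 15

```text
t: 3.25
position: [0.5149, -0.0687, 0.094]
eef_rot: [[-0.995, -0.099, 0.003], [-0.099, 0.995, -0.0], [-0.003, -0.0, -1.0]]
contact_force: [-0.4, -1.8, 5.1]
gripper_width: 0.244
grip_force: 15.0
```

>>> drive_tool --series '[0,0.09,0,0,0,0,-1,0,0.09,0,0,0,0,-1,0,0.09,0,0,0,0,-1,0,0.07,0,0,0,0,-1,0,0.03,0,0,0,0,-1,0,0,0,0,0,0,-1]'

```text
t: 3.85
position: [0.5097, -0.0124, 0.094]
eef_rot: [[-0.995, -0.1, 0.004], [-0.1, 0.995, 0.0], [-0.004, -0.0, -1.0]]
contact_force: [-0.9, -0.2, 6.2]
gripper_width: 0.242
grip_force: 15.0
```

>>> drive_tool --series '[0,0.03,0,0,0,0,-1,0,0.03,0,0,0,0,-1,0,0.02,0,0,0,0,-1,0,0,0,0,0,0,-1]'

```text
t: 4.25
position: [0.5097, -0.0115, 0.0939]
eef_rot: [[-0.996, -0.093, 0.007], [-0.093, 0.996, -0.012], [-0.006, -0.012, -1.0]]
contact_force: [4.7, -29.7, 1.4]
gripper_width: 0.25
grip_force: 15.0
```

>>> drive_tool --series '[0,-0.07,0,0,0,0,-1,0,0,0,0,0,0,0,0,0,0,0,0,0,0,0,0,0,0,0,0,0,0,0,0,0,0,0,0,0,-0.3,0,0,0,0,0,0,-0.3,0,0,0,0.2,0,0,-0.3,0,0,0,0.57]'

```text
invalid input at $.series: expected a multiple of 7 numbers
```

Run:
```python
from h import *
P=cloud('side',viewer.camera('side')[1])
def s(a,b,c,d,z0,z1): return P[(P[...,0]>a)&(P[...,0]<b)&(P[...,1]>c)&(P[...,1]<d)&(P[...,2]>z0)&(P[...,2]<z1)]
q=s(.47,.56,-.1,.06,.1,.11);print('lock',len(q),cv2.minAreaRect((q[:,:2]*1000).astype(np.float32)))
```

```text
lock 72 ((504.16693115234375, -16.545387268066406), (19.005640029907227, 55.15215301513672), 19.776365280151367)
```

>>> drive_tool --series '[0,-0.07,0,0,0,0,-1,0,0,0,0,0,0,0,0,0,0,0,0,0,0,0,0,0,0,0,0,0,0,0,0,0,0,0,0,0,0,-0.3,0,0,0,0,0,0,-0.3,0,0,0,0.2,0,0,-0.3,0,0,0,0.57]'

```text
t: 5.1
position: [0.5075, -0.0109, 0.2288]
eef_rot: [[-0.995, -0.101, -0.002], [-0.101, 0.995, -0.0], [0.002, -0.0, -1.0]]
contact_force: [0.6, 0.8, 0.2]
gripper_width: 0.649
grip_force: 0.0
```

Run:
```python
from h import *
P=cloud('side',viewer.camera('side')[1])
def s(a,b,c,d,z0,z1): return P[(P[...,0]>a)&(P[...,0]<b)&(P[...,1]>c)&(P[...,1]<d)&(P[...,2]>z0)&(P[...,2]<z1)]
q=s(.47,.56,-.1,.06,.1,.11);print('lock',len(q),cv2.minAreaRect((q[:,:2]*1000).astype(np.float32)))
```

```text
lock 62 ((511.8416748046875, -18.427865982055664), (18.104263305664062, 33.65489196777344), 85.60377502441406)
```

>>> drive_tool --series '[0.062,0.273,0,0,0,0,0.6,0.062,0.273,0,0,0,0,0.6,0.062,0.273,0,0,0,0,0.6,0.062,0.273,0,0,0,0,0.6,0.062,0.273,0,0,0,0,0.6,0,0,0,0,0,0,0.6,0,0,0,0,0,0,0.6]'

```text
t: 5.85
position: [0.4408, 0.1884, 0.2273]
eef_rot: [[-0.995, -0.103, -0.0], [-0.103, 0.995, -0.0], [0.0, -0.0, -1.0]]
contact_force: [0.4, -0.3, 0.3]
gripper_width: 0.799
grip_force: 0.0
```

Run:
```python
from h import *
s,p,W=wcloud('w2');print(s['position'],s['gripper_width'])
q=W[(W[...,0]>.39)&(W[...,0]<.49)&(W[...,1]>.13)&(W[...,1]<.24)&(W[...,2]>.065)&(W[...,2]<.085)]
print(len(q),np.median(q[:,2]),q.min(0),q.max(0),cv2.minEnclosingCircle((q[:,:2]*1000).astype(np.float32)))
```

```text
[0.4407791  0.18835742 0.22726962] 0.7993341923930116
1718 0.07576849529659557 [0.41534677 0.16405519 0.06547581] [0.46247616 0.21226273 0.07803143] ((439.278564453125, 187.9859619140625), 24.463855743408203)
```

>>> drive_tool --series '[0,0,0.3,0,0,0,0.6,0,0,0.3,0,0,0,0.6,0,0,0.3,0,0,0,0.6,0,0,0.2,0,0,0,0.6,0,0,0.11,0,0,0,0.6,0,0,0,0,0,0,-1,0,0,0,0,0,0,-1,0,0,0,0,0,0,-1,0,0,0,0,0,0,-1]' --grip_force 15

```text
t: 6.8
position: [0.4423, 0.1876, 0.0472]
eef_rot: [[-0.995, -0.099, 0.002], [-0.099, 0.995, 0.001], [-0.002, 0.001, -1.0]]
contact_force: [-1.0, -0.8, -0.6]
gripper_width: 0.577
grip_force: 15.0
```

>>> drive_tool --series '[0,0,-0.15,0,0,0,-1,0,0,-0.25,0,0,0,-1,0,0,-0.3,0,0,0,-1,0,0,-0.3,0,0,0,-1,-0.1185,-0.234,0,0,0,0,-1,-0.1185,-0.234,0,0,0,0,-1,-0.1185,-0.234,0,0,0,0,-1,-0.1185,-0.234,0,0,0,0,-1,-0.1185,-0.234,0,0,0,0,-1,-0.1185,-0.234,0,0,0,0,-1,-0.1185,-0.234,0,0,0,0,-1,-0.1185,-0.234,0,0,0,0,-1]'

```text
t: 8.0
position: [0.6116, -0.079, 0.1971]
eef_rot: [[-0.995, -0.1, 0.001], [-0.1, 0.995, 0.0], [-0.001, 0.0, -1.0]]
contact_force: [0.1, 0.2, -1.6]
gripper_width: 0.576
grip_force: 15.0
```

>>> drive_tool --series '[0,0,0,0,0,0,-1,0,0,0,0,0,0,-1]'

```text
t: 8.2
position: [0.6108, -0.0786, 0.1964]
eef_rot: [[-0.995, -0.098, 0.0], [-0.098, 0.995, 0.0], [-0.0, 0.0, -1.0]]
contact_force: [0.7, 1.4, -0.9]
gripper_width: 0.574
grip_force: 15.0
```

Run:
```python
from h import *
s,p,W=wcloud('w3');print(s['position'],s['eef_rot'][:,1],s['gripper_width'],s['contact_force'])
for n in ('side','scene'):
    p,d=viewer.camera(n);P=cloud(n,d)
    cv2.imwrite(f'pics/{n}3.png',cv2.resize(p[120:280,280:480],None,fx=3,fy=3))
    q=P[(P[...,0]>.54)&(P[...,0]<.7)&(P[...,1]>-.16)&(P[...,1]<-.0)&(P[...,2]>.07)&(P[...,2]<.083)];print(n,'rim',len(q),cv2.minAreaRect((q[:,:2]*1000).astype(np.float32)))
```

```text
[ 0.61081175 -0.07855937  0.19641795] [-9.79637270e-02  9.95189984e-01  6.13734519e-05] 0.5744857958969543 [ 0.71461255  1.39814996 -0.86837142]
side rim 426 ((613.2669677734375, -79.6637954711914), (86.59275817871094, 89.67915344238281), 5.998553276062012)
scene rim 297 ((610.480224609375, -66.39897918701172), (89.70809173583984, 114.6767578125), 7.0762410163879395)
```

View pics/side3.png

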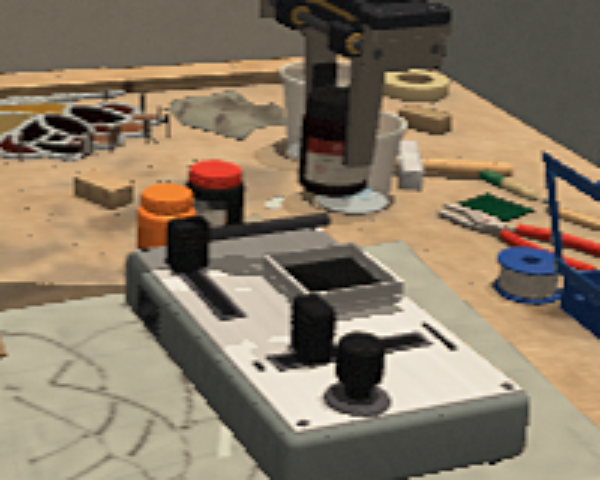

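The crop shows the jar held upright above the empty tray at (335,280), with the bar well off to the left.

>>> drive_tool --series '[-0.02,0,0.2,0,0,0,-1,0,0,0.2,0,0,0,-1,0,0,0.08,0,0,0,-1,0,0,0.04,0,0,0,-1,0,0,0.01,0,0,0,-1,0,0,0,0,0,0,-1]'

```text
t: 8.95
position: [0.6146, -0.0773, 0.1176]
eef_rot: [[-0.995, -0.1, 0.002], [-0.1, 0.995, -0.0], [-0.002, -0.0, -1.0]]
contact_force: [-1.0, 0.5, -1.3]
gripper_width: 0.577
grip_force: 15.0
```

>>> drive_tool --series '[0,0,0.01,0,0,0,-1,0,0,0.01,0,0,0,-1,0,0,0,0,0,0,-1,0,0,0,0,0,0,-1]'

```text
t: 9.35
position: [0.6149, -0.0774, 0.115]
eef_rot: [[-0.995, -0.1, 0.002], [-0.1, 0.995, 0.0], [-0.002, -0.0, -1.0]]
contact_force: [-1.0, 0.5, 5.4]
gripper_width: 0.575
grip_force: 15.0
```

>>> drive_tool --series '[0,0,0,0,0,0,0.5,0,0,0,0,0,0,0.5,0,0,0,0,0,0,0.5,0,0,0,0,0,0,0.5,0,0,-0.15,0,0,0,0.5,0,0,-0.25,0,0,0,0.5,0,0,-0.25,0,0,0,0.5,0,0,-0.2,0,0,0,0.5,0,0,0,0,0,0,0.2]'

```text
t: 10.25
position: [0.6165, -0.0779, 0.2459]
eef_rot: [[-0.995, -0.1, 0.009], [-0.1, 0.995, -0.0], [-0.008, -0.001, -1.0]]
contact_force: [0.5, -0.2, -0.0]
gripper_width: 0.684
grip_force: 0.0
```

Run:
```python
from h import *
p,d=viewer.camera('side');P=cloud('side',d)
cv2.imwrite('pics/side4.png',cv2.resize(p[120:280,280:480],None,fx=3,fy=3))
q=P[(P[...,0]>.56)&(P[...,0]<.67)&(P[...,1]>-.13)&(P[...,1]<-.03)&(P[...,2]>.1)&(P[...,2]<.16)]
print(np.percentile(q[:,2],95),cv2.minEnclosingCircle((q[q[:,2]>.137][:,:2]*1000).astype(np.float32)),np.median(q,0))
s,p,W=wcloud('w4')
q=W[(W[...,0]>.56)&(W[...,0]<.67)&(W[...,1]>-.13)&(W[...,1]<-.03)&(W[...,2]>.135)&(W[...,2]<.16)]
print(np.median(q,0),cv2.minEnclosingCircle((q[:,:2]*1000).astype(np.float32)))
```

```text
0.14312041198641265 ((614.1027221679688, -77.71244812011719), 26.642654418945312) [ 0.60637506 -0.09571492  0.1258734 ]
[ 0.61045032 -0.07800357  0.14372553] ((611.6188354492188, -77.80550384521484), 24.42303466796875)
```

View pics/side4.png

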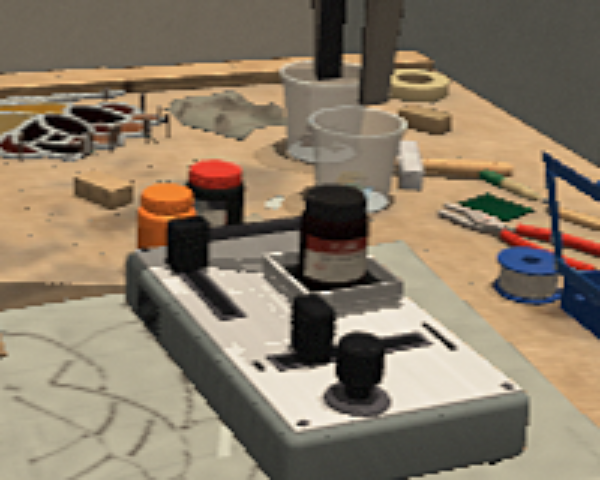

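Jar stands upright in the tray. Next is the size grip, with the tool turned 90°.

>>> drive_tool --series '[0,0,0,0,0,0.2856,0,0,0,0,0,0,0.2856,0,0,0,0,0,0,0.2856,0,0,0,0,0,0,0.2856,0,0,0,0,0,0,0.2856,0,0,0,0,0,0,0.2856,0,0,0,0,0,0,0.2856,0,0,0,0,0,0,0.2856,0,0,0,0,0,0,0.2856,0,0,0,0,0,0,0.2856,0,0,0,0,0,0,0.2856,0,0,0,0,0,0,0,0]'

```text
t: 11.55
position: [0.613, -0.0771, 0.2392]
eef_rot: [[-0.1, 0.995, -0.003], [0.995, 0.1, -0.001], [-0.0, -0.003, -1.0]]
contact_force: [0.2, 0.2, -0.4]
gripper_width: 0.499
grip_force: 0.0
```

>>> drive_tool --series '[-0.222,-0.156,0,0,0,0,0,-0.222,-0.156,0,0,0,0,0,-0.222,-0.156,0,0,0,0,0,0,0,0,0,0,0,0,0,0,0.2,0,0,0,0]'

```text
t: 12.05
position: [0.5555, -0.1859, 0.2134]
eef_rot: [[-0.1, 0.995, 0.006], [0.995, 0.1, -0.001], [-0.002, 0.006, -1.0]]
contact_force: [1.0, 0.2, -0.6]
gripper_width: 0.501
grip_force: 0.0
```

Run:
```python
from h import *
s,p,W=wcloud('w5');print(s['position'])
for nm,(a,b,c,d) in dict(size=(.52,.6,-.22,-.15),knob=(.52,.6,-.29,-.225)).items():
    q=W[(W[...,0]>a)&(W[...,0]<b)&(W[...,1]>c)&(W[...,1]<d)&(W[...,2]>.1)&(W[...,2]<.112)]
    if len(q)>5: print(nm,len(q),np.median(q[:,2]).round(4),cv2.minAreaRect((q[:,:2]*1000).astype(np.float32)))
```

```text
[ 0.55552194 -0.18590531  0.21340233]
size 904 0.1062 ((553.456298828125, -184.54861450195312), (22.111658096313477, 33.63621139526367), 6.062480926513672)
knob 864 0.1066 ((562.8616333007812, -247.59820556640625), (32.261924743652344, 30.574045181274414), 6.586055278778076)
```

Aligned with the grip. Down .12 m and close.

>>> drive_tool --series '[0.01,-0.01,0.25,0,0,0,0,0,0,0.25,0,0,0,0,0,0,0.2,0,0,0,0,0,0,0.09,0,0,0,0,0,0,0,0,0,0,0,0,0,0,0,0,0,-1,0,0,0,0,0,0,-1,0,0,0,0,0,0,-1,0,0,0,0,0,0,-1,0,0,0,0,0,0,-1]' --grip_force 15

```text
t: 13.1
position: [0.5534, -0.1826, 0.0939]
eef_rot: [[-0.1, 0.995, 0.002], [0.995, 0.1, 0.0], [-0.0, 0.002, -1.0]]
contact_force: [-0.5, 0.2, 7.0]
gripper_width: 0.232
grip_force: 15.0
```

>>> drive_tool --series '[0,0.09,0,0,0,0,-1,0,0.09,0,0,0,0,-1,0,0.08,0,0,0,0,-1,0,0.04,0,0,0,0,-1,0,0.03,0,0,0,0,-1,0,0.03,0,0,0,0,-1,0,0,0,0,0,0,-1]'

```text
t: 13.8
position: [0.6074, -0.1776, 0.094]
eef_rot: [[-0.1, 0.995, 0.002], [0.995, 0.1, -0.001], [-0.001, 0.002, -1.0]]
contact_force: [0.1, -0.4, 6.2]
gripper_width: 0.236
grip_force: 15.0
```

>>> drive_tool --series '[0,0.03,0,0,0,0,-1,0,0.03,0,0,0,0,-1,0,0.03,0,0,0,0,-1,0,0.02,0,0,0,0,-1,0,0,0,0,0,0,-1]'

```text
t: 14.3
position: [0.6235, -0.1761, 0.094]
eef_rot: [[-0.1, 0.995, 0.002], [0.995, 0.1, -0.001], [-0.001, 0.002, -1.0]]
contact_force: [-0.5, -0.3, 5.2]
gripper_width: 0.238
grip_force: 15.0
```

>>> drive_tool --series '[0,0.02,0,0,0,0,-1,0,0.02,0,0,0,0,-1,0,0.02,0,0,0,0,-1,0,0.02,0,0,0,0,-1,0,0,0,0,0,0,-1]'

```text
t: 14.8
position: [0.6268, -0.176, 0.0936]
eef_rot: [[-0.097, 0.995, -0.015], [0.995, 0.097, 0.003], [0.005, -0.015, -1.0]]
contact_force: [-23.6, 0.8, 23.3]
gripper_width: 0.237
grip_force: 15.0
```

>>> drive_tool --series '[0,-0.055,0,0,0,0,-1,0,0,0,0,0,0,-0.1,0,0,0,0,0,0,-0.1,0,0,0,0,0,0,-0.1,0,0,0,0,0,0,-0.1,0,0,-0.2,0,0,0,-0.1,0,0,-0.3,0,0,0,0,0,0,-0.3,0,0,0,0,0,0,0,0,0,0,0.1]'

```text
t: 15.7
position: [0.6299, -0.1766, 0.2192]
eef_rot: [[-0.1, 0.995, 0.011], [0.995, 0.1, -0.002], [-0.003, 0.011, -1.0]]
contact_force: [0.6, -0.1, 0.3]
gripper_width: 0.542
grip_force: 0.0
```

Run:
```python
from h import *
s,p,W=wcloud('w6');print(s['position'])
def r(nm,W,a,b,c,d):
    q=W[(W[...,0]>a)&(W[...,0]<b)&(W[...,1]>c)&(W[...,1]<d)&(W[...,2]>.1)&(W[...,2]<.112)]
    if len(q)>5: print(nm,len(q),cv2.minAreaRect((q[:,:2]*1000).astype(np.float32)))
r('size w',W,.58,.68,-.21,-.14);r('knob w',W,.52,.6,-.29,-.225)
p,d=viewer.camera('side');cv2.imwrite('pics/side6.png',cv2.resize(p[120:280,280:480],None,fx=3,fy=3));P=cloud('side',d)
r('size s',P,.58,.68,-.21,-.14);r('lock s',P,.47,.56,-.1,.06);r('knob s',P,.52,.6,-.29,-.225)
```

```text
[ 0.62985913 -0.17658579  0.21917274]
size w 875 ((625.04638671875, -177.7051544189453), (22.859962463378906, 33.04910659790039), 4.7841715812683105)
knob w 53 ((551.4826049804688, -239.50750732421875), (18.017744064331055, 3.7723312377929688), 51.53339767456055)
size s 78 ((624.2662353515625, -180.98123168945312), (21.295368194580078, 32.068572998046875), 8.001235008239746)
lock s 61 ((512.5802001953125, -18.016719818115234), (32.84927749633789, 20.490741729736328), 3.344964027404785)
knob s 116 ((562.5786743164062, -250.70394897460938), (29.97536277770996, 28.594772338867188), 11.924264907836914)
```

View pics/side6.png

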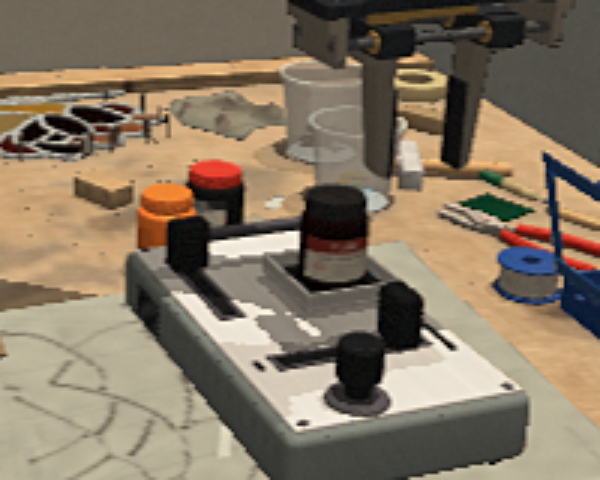

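Size grip is at the long mark and the jar is still upright. The start knob comes next.

>>> drive_tool --series '[-0.143,-0.164,0,0,0,0,0.1,-0.143,-0.164,0,0,0,0,0.1,-0.143,-0.164,0,0,0,0,0.1,0,0,0,0,0,0,0.1,0,0,0.25,0,0,0,0.1,0,0,0.25,0,0,0,0.1,0,0,0.15,0,0,0,0.1,0,0,0,0,0,0,0.1]'

```text
t: 16.6
position: [0.5567, -0.2443, 0.1103]
eef_rot: [[-0.101, 0.995, -0.009], [0.995, 0.101, 0.003], [0.004, -0.008, -1.0]]
contact_force: [-0.4, 0.3, 0.0]
gripper_width: 0.55
grip_force: 0.0
```

>>> drive_tool --series '[-0.02,0.025,0,0,0,0,0.1,0,0,0.06,0,0,0,0.1,0,0,0.06,0,0,0,0.1,0,0,0,0,0,0,0.1,0,0,0,0,0,0,0.1]'

```text
t: 17.1
position: [0.5633, -0.249, 0.0972]
eef_rot: [[-0.1, 0.995, 0.0], [0.995, 0.1, 0.0], [0.0, 0.0, -1.0]]
contact_force: [0.1, -0.4, 0.0]
gripper_width: 0.549
grip_force: 0.0
```

>>> drive_tool --series '[0,0,0.03,0,0,0,0.1,0,0,0,0,0,0,-1,0,0,0,0,0,0,-1,0,0,0,0,0,0,-1,0,0,0,0,0,0,-1,0,0,0,0,0,0,-1]' --grip_force 25

```text
t: 17.7
position: [0.5629, -0.2491, 0.0927]
eef_rot: [[-0.1, 0.995, -0.001], [0.995, 0.1, 0.0], [0.0, -0.001, -1.0]]
contact_force: [-3.8, -0.4, 2.0]
gripper_width: 0.351
grip_force: 25.0
```

Pull up.

>>> drive_tool --series '[0,0,-0.03,0,0,0,-1,0,0,-0.03,0,0,0,-1,0,0,-0.03,0,0,0,-1,0,0,-0.02,0,0,0,-1,0,0,0,0,0,0,-1,0,0,0,0,0,0,-1]'

```text
t: 18.3
position: [0.5628, -0.249, 0.108]
eef_rot: [[-0.1, 0.995, -0.001], [0.995, 0.1, -0.0], [-0.0, -0.001, -1.0]]
contact_force: [1.1, -4.0, -16.9]
gripper_width: 0.357
grip_force: 25.0
```

>>> drive_tool --series '[0,0,0.05,0,0,0,-1,0,0,0.055,0,0,0,-1,0,0,0,0,0,0,-1,0,0,0,0,0,0,0.1,0,0,0,0,0,0,0.1,0,0,0,0,0,0,0.1,0,0,0,0,0,0,0.1,0,0,-0.15,0,0,0,0.1,0,0,-0.3,0,0,0,0.1,0,0,-0.3,0,0,0,0.1,0,0,-0.2,0,0,0,0.1,0,0,0,0,0,0,0.1]'

```text
t: 19.5
position: [0.566, -0.2504, 0.2411]
eef_rot: [[-0.1, 0.995, 0.009], [0.995, 0.1, -0.002], [-0.003, 0.009, -1.0]]
contact_force: [-0.3, 0.9, -0.0]
gripper_width: 0.552
grip_force: 0.0
```

Run:
```python
from h import *
p,d=viewer.camera('side');cv2.imwrite('pics/side7.png',cv2.resize(p[120:280,280:480],None,fx=3,fy=3));P=cloud('side',d)
def r(nm,a,b,c,d,z0=.1,z1=.13):
    q=P[(P[...,0]>a)&(P[...,0]<b)&(P[...,1]>c)&(P[...,1]<d)&(P[...,2]>z0)&(P[...,2]<z1)]
    print(nm,len(q),np.percentile(q[:,2],95).round(4),cv2.minAreaRect((q[:,:2]*1000).astype(np.float32)))
r('size',.58,.68,-.21,-.14);r('lock',.47,.56,-.1,.06);r('knob',.52,.6,-.29,-.225);r('jar',.56,.67,-.13,-.03,.137,.16)
print(arm.observe()['t'])
```

```text
size 79 0.1059 ((625.4300537109375, -180.1583709716797), (20.15633773803711, 33.204776763916016), 3.578538656234741)
lock 62 0.1068 ((512.067626953125, -17.458709716796875), (33.8789176940918, 17.449203491210938), 2.923936367034912)
knob 116 0.1066 ((562.62939453125, -251.85992431640625), (28.320663452148438, 29.885948181152344), 35.105289459228516)
jar 149 0.1434 ((612.1030883789062, -79.92301177978516), (45.45578384399414, 45.15497589111328), 32.30998229980469)
19.55
```

View pics/side7.png

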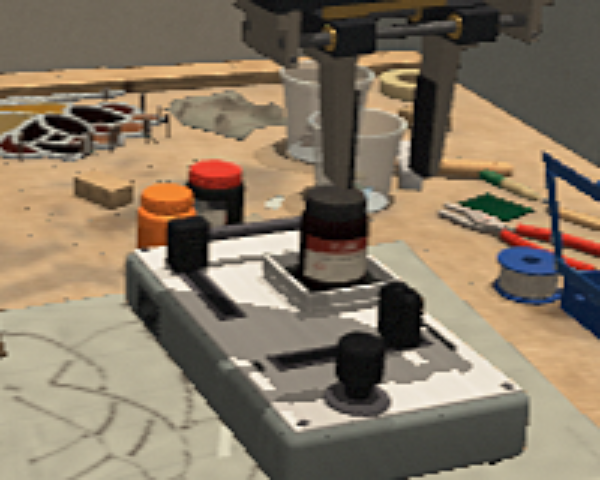

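The knob is back at rest, the jar stands in the tray, both slides are at their stops and the gripper is clear, so I'm handing in.

```bash
python3 -c "
from workcell import arm
print(arm.hand_in())"
```

```text
the job is handed in; nothing more can be done
None
```

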